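# Pack the bearing kit, heaviest lowest

## Task

Pack the bearing kit in the blue box with the heavy parts lowest: both cast-iron bearing castings side by side, foot down and flat on the box floor, then the aluminium cover lying level across the tops of both castings, raised side up, and last the light yellow guard, fin up, capped squarely over the raised middle of the cover. Set each part down gently without dropping it, and leave everything else on the bench where it is.

Things in the scene. Friction and masses are not known exactly. Their poses are not given: they have to be found in the camera images.
- kit_box: Blue open-topped sheet-steel kit box, fixed to the bench, 150 (x) x 190 (y) mm outside, 70 mm high, walls and floor 5 mm thick, so 140 x 180 mm inside. Origin: centre of the underside; z up. Near the middle of the bench, turned up to 20 degrees.
- casting_a: Dark cast-iron bearing casting, 0.75 kg, one of two alike: foot 120 (x) x 54 (y) x 12 mm, on its middle a flat-topped block 60 (x) x 30 (y) mm from 12 to 40 mm height; a bore with brass bush shows in the block's y faces. Grip it across the 30 mm. Origin: centre of the underside, z up. Starts foot down in one of six places, three each side of the box, at any yaw.
- casting_b: Dark cast-iron bearing casting, 0.75 kg, one of two alike: foot 120 (x) x 54 (y) x 12 mm, on its middle a flat-topped block 60 (x) x 30 (y) mm from 12 to 40 mm height; a bore with brass bush shows in the block's y faces. Grip it across the 30 mm. Origin: centre of the underside, z up. Starts foot down in one of six places, three each side of the box, at any yaw.
- cover: Bare aluminium housing cover, about 0.4 kg: flat flange 140 (x) x 100 (y) x 6 mm with a flat-topped raised middle 84 (x) x 56 (y) mm, from 6 to 30 mm height. Flat underside. In the box it fits only with its length along the box's. Origin: centre of the underside; z up. Best gripped across the 56 mm width of the raised middle. Starts flange down in another of the six places, at any yaw.
- guard: Light yellow plastic cap, 0.08 kg, open underneath, 120 (x) x 84 (y) x 18 mm; skirt 4 mm thick, 14 deep (112 x 76 inside), top plate 4; on it a grip fin 60 (x) x 16 (y) mm, from 18 to 46 mm height. Over the cover's raised middle its top plate rests on that, origin 16 mm above the cover's. Grip across the fin. Origin: centre of the lower rim, z up. Starts rim down in one of the six places, any yaw.
- spray_can: Bystander: orange upright spray can with white cap, 60 mm diameter, 170 mm high, in one of the six places. Origin: centre of the base.
- collet_block: Bystander: wooden block 120 (x) x 80 (y) x 35 mm with six steel collets standing in it, 65 mm high in all, in one of the six places. Origin: centre of the underside.
- wrench: Bystander: flat steel wrench 180 mm long lying beyond the left-hand parts. Origin: centre of the underside; x along its length.
- mug: Bystander: blue mug, 80 mm diameter, 90 mm high, beyond the box. Origin: centre of the base.
- sleeve: Bystander: upright steel taper sleeve, 64 mm diameter, 100 mm high, beyond the box. Origin: centre of the base.
- screwdriver: Bystander: screwdriver 200 mm long lying beyond the right-hand parts. Origin: centre of the underside; x along its length.
- gauge_stand: Bystander: dark block 60 x 50 x 50 mm with an upright rod and a red dial gauge, 186 mm high, beyond the box. Origin: centre of the underside.
Not all that is in view belongs to the job. Of the things that look like the guard, the middle-sized one is meant.

How it is judged:
By the outcome, as a careful person would: the job done as asked, in the order asked, and still so for the second after the job is handed in, with the robot touching nothing.
It also fails if it takes over 72 s, if anything falls off the work surface, if the arm or the gripper's body presses on something with over 40 N, if the wrist force passes 120 N, or if a joint passes its speed limit or range.

## Robot

A 6-joint arm with a two-finger parallel gripper is mounted at the origin on the work surface. World frame = base frame: x ahead of the robot, y to its left, z up, the work surface at z = 0. Lengths are in m, angles in rad, forces in N, time in s.
With the tool pointing down it reaches from about 0.25 to 0.775 m from the base axis. Payload 4 kg.
Tool frame: the origin (TCP) lies midway between the tips of the shut fingers; the grasp point (between the pads) lies 19 mm behind it; y points along the fingers, z is the direction in which the jaws open and shut, and the axes are right-handed (so a half turn about y gives the same grasp; the last joint's range is limited). The gripper opens to 94 mm and grips with 3 to 60 N. Pads are 16 mm wide; open, the fingers measure 119 mm over their backs; the gripper's body (75 mm by 177 mm) begins 78 mm behind the grasp point.
Start: joints at [-1.262, 0.087, 1.371, -0, 1.684, -0.103], TCP at [0.22, -0.504, 0.206] pointing down, gripper open.
Joint ranges: [-3.1, 3.1], [-0.76, 2.03], [0.27, 2.55], [-1.08, 4.22], [0.17, 2.65], [-2.57, 2.57]. Speed limits (rad/s): [2.79, 2.79, 3.14, 3.14, 3.14, 3.14].

## Interface

Orientations are given as [roll, pitch, yaw] about the fixed x, y, z axes, in that order (R = Rz(yaw) Ry(pitch) Rx(roll)).
In Python, from station import env gives the robot as it stands. The module is installed in compiled form; this text tells all that it offers.
- The arm moves only by the shell command python3 -m creep 'ROWS' [OPENING] [FORCE]. ROWS is a JSON object of lists of equal length, an entry for each row: "translation": the shift along the tool's x, y, z in mm, a list of three; "roll": the turn about the tool's y in rad. A call has 1 to 5 rows; each row shifts and turns the commanded pose from where the row before left it, along the tool's axes as they then stand; what a row does not reach is not made up. A row lasts 1/8 s, in which the tool goes at most 62.5 mm and 10.7 degrees, less where a joint would pass 70% of its speed; a pose out of reach is approached as far as the arm can. A call with a gripper value outside its range is refused whole. OPENING is the finger opening in mm, from 0 to 94, set as the call begins (- or left out, the last holds). The fingers move at their own pace and stop on an object; FORCE is the grip in N (left out, the last holds). Time passes only in rows, so rows that do not move let the fingers close. It gives the time, the measured TCP pose, the force and the opening at its end, in the units of the state.
- env.sense(): the state, without advancing time (a new reading comes with each control period).
- env.grab_frame(name): name is "scene" or "top" or "wrist"; returns the picture (420x560x3 uint8, red, green, blue); there is no depth.
- env.camera_model(name): a dict with "mtx" (3x3 intrinsics, pixels), "D" ([k1, k2, p1, p2, k3] as OpenCV has them; the pictures are not rectified), "world_from_camera" (4x4, takes a point from camera to world coordinates). Camera axes: x right, y up, looking along -z (the intrinsics and any distortion apply to the point x, -y, -z); pixel columns grow to the right and rows downward; lengths in m; the calibration is good to about 2 mm. A picture is of the moment at which its call begins: read the wrist's pose just before it. camera_model takes no time and is no camera call; for the wrist camera it gives the pose at the moment of the call.
- env.sign_off(): hands the job in, once; it reports no verdict.
The state is a dict: "time": time; "joint_pos": joint angles; "qvel": joint speeds; "joint_torque": joint torques, N m; "ee_pos": TCP position; "ee_rot": TCP orientation; "contact_force": force on the tool from outside, world axes, zero at the start; "wrist_torque": the same for the moment, N m; "opening": finger opening in m.
Only numpy, scipy, OpenCV 4.12 (cv2) and the standard library are available. Lean on these libraries where they do the work, as an engineer would, in place of code of your own. Each camera call takes 0.05 s, during which the arm holds its last target. There are 200 camera calls.

## Working session

There is one attempt and no reset: what is moved stays moved. The work goes in short steps, Python scripts to look and compute and a shell command to move; the robot and the scene stay as the last step left them, time stands still between calls to the robot, and variables do not carry over. Pictures are saved under pics/ and viewed, about 8 in all and at most 12, crops included, and the job is handed in when it is done.

```bash
mkdir -p pics; python3 - <<'E'
from station import env
import cv2, numpy as np
s=env.sense(); print({k:np.round(v,3).tolist() for k,v in s.items()})
for n in ['top','scene']:
    im=env.grab_frame(n); cv2.imwrite(f'pics/{n}0.png',im[:,:,::-1])
    m=env.camera_model(n); print(n,{k:np.round(v,4).tolist() for k,v in m.items()})
E
```

```text
{'time': 0.0, 'joint_pos': [-1.262, 0.088, 1.372, -0.0, 1.684, -0.103], 'qvel': [-0.002, -0.001, -0.001, -0.001, 0.0, -0.0], 'joint_torque': [0.001, -34.019, -30.242, 0.072, 0.033, -0.0], 'ee_pos': [0.22, -0.503, 0.204], 'ee_rot': [-1.573, 0.0, -2.73], 'contact_force': [0.494, -0.361, -0.244], 'wrist_torque': [0.021, -0.018, -0.039], 'opening': 0.094}
top {'mtx': [[467.9238, 0.0, 276.1084], [0.0, 467.9238, 216.8097], [0.0, 0.0, 1.0]], 'D': [-0.0128, 0.0, 0.0, 0.0, 0.0], 'world_from_camera': [[-0.0067, 0.9841, -0.1773, 0.2291], [-0.9999, -0.0047, 0.0116, 0.0037], [0.0106, 0.1774, 0.9841, 1.4213], [0.0, 0.0, 0.0, 1.0]]}
scene {'mtx': [[438.5415, 0.0, 281.7578], [0.0, 438.5415, 206.7079], [0.0, 0.0, 1.0]], 'D': [0.0062, 0.0, 0.0, 0.0, 0.0], 'world_from_camera': [[0.8544, -0.405, 0.3254, 0.8706], [0.5193, 0.6458, -0.5598, -0.6498], [0.0166, 0.6472, 0.7621, 0.9128], [0.0, 0.0, 0.0, 1.0]]}
```

View pics/top0.png

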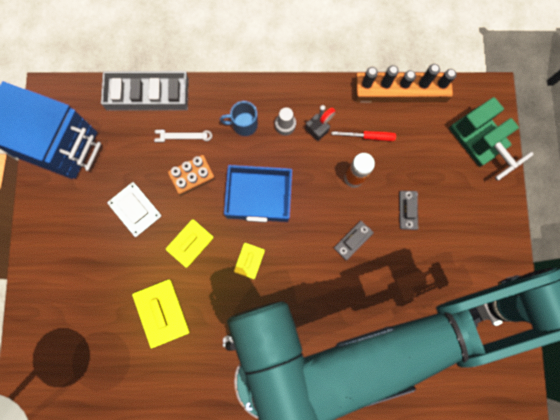

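Top view: box (258,193), castings (354,240) and (408,209), cover (134,209). There are three yellow caps: (249,260) small, (190,243) middle and (160,313) large. The middle one at (190,243) should be the guard. I'll confirm this in a crop and check the sizes numerically.

```bash
cat > h.py <<'E'
import cv2, numpy as np
from station import env
from scipy.optimize import minimize
def proj(m,P):
    T=np.linalg.inv(m['world_from_camera']); c=np.asarray(P,float)@T[:3,:3].T+T[:3,3]
    c=c*[1,-1,-1]
    return cv2.projectPoints(c.reshape(-1,1,3),np.zeros(3),np.zeros(3),np.array(m['mtx']),np.array(m['D']))[0].reshape(-1,2)
def ray(m,uv,z):
    "pixels -> world points on the plane z"
    n=cv2.undistortPoints(np.array(uv,float).reshape(-1,1,2),np.array(m['mtx']),np.array(m['D'])).reshape(-1,2)
    W=np.array(m['world_from_camera']); d=np.c_[n[:,0],-n[:,1],-np.ones(len(n))]@W[:3,:3].T
    return W[:3,3]+d*((z-W[2,3])/d[:,2])[:,None]
# boxes: x,y size, z0,z1 (mm)
PARTS=dict(casting=[(120,54,0,12),(60,30,12,40)],cover=[(140,100,0,6),(84,56,6,30)],
  guard=[(120,84,0,18),(60,16,18,46)],box=[(150,190,0,70)])
def corners(b):
    X,Y,a,c=b
    return np.array([(sx*X/2,sy*Y/2,z) for z in (a,c) for sx,sy in((-1,-1),(1,-1),(1,1),(-1,1))])/1e3
def place(P,p,z=0):
    c,s=np.cos(p[2]),np.sin(p[2]); return P@np.array([[c,-s,0],[s,c,0],[0,0,1]]).T+[p[0],p[1],z]
def sil(m,part,p,z,K,o,shape):
    im=np.zeros(shape,np.uint8)
    for b in PARTS[part]:
        q=cv2.convexHull(((proj(m,place(corners(b),p,z))-o+.5)*K*16).astype(np.int32))
        cv2.fillConvexPoly(im,q,1,cv2.LINE_8,4)
    return im
def fit(m,part,mask,p0,z=0,K=4):
    ys,xs=np.nonzero(mask); o=np.array([xs.min()-25,ys.min()-25]); 
    sub=mask[max(o[1],0):ys.max()+25,max(o[0],0):xs.max()+25].astype(np.uint8); o=np.maximum(o,0)
    big=(cv2.resize(sub.astype(np.float32),None,fx=K,fy=K,interpolation=cv2.INTER_LINEAR)>.5).astype(np.uint8)
    f=lambda p:(sil(m,part,p,z,K,o,big.shape)!=big).sum()/big.sum()
    best=None
    for dy in np.arange(-1.5,1.6,.25):
        r=minimize(f,[p0[0],p0[1],p0[2]+dy],method='Nelder-Mead',options=dict(initial_simplex=[[p0[0]+a,p0[1]+b,p0[2]+dy+c] for a,b,c in((0,0,0),(.01,0,0),(0,.01,0),(0,0,.15))],xatol=1e-4,fatol=1e-4))
        if best is None or r.fun<best.fun: best=r
    return best.x,best.fun
def blob(mask,uv):
    n,l,st,_=cv2.connectedComponentsWithStats(mask.astype(np.uint8)); 
    u,v=uv; return l==l[v,u]
def draw(im,m,part,p,z=0):
    for b in PARTS[part]:
        q=proj(m,place(corners(b),p,z))
        cv2.polylines(im,[(q[i:i+4]*16).astype(np.int32) for i in(0,4)],True,(255,0,255),1,cv2.LINE_AA,4)
E
python3 - <<'E'
from h import *
im=cv2.imread('pics/top0.png'); m=env.camera_model('top')
hsv=cv2.cvtColor(im,cv2.COLOR_BGR2HSV); H,S,V=[hsv[...,i].astype(int) for i in range(3)]
for uv in[(354,240),(365,232),(408,209),(408,195),(134,209),(190,243),(258,193),(228,180),(340,245),(300,260)]: print(uv,hsv[uv[1],uv[0]])
yel=(abs(H-29)<7)&(S>120)&(V>80)
for uv in [(249,262),(190,245),(160,320)]:
    b=blob(yel,uv); r=cv2.minAreaRect(np.argwhere(b)[:,::-1].astype(np.float32)); 
    c=ray(m,cv2.boxPoints(r),.015); print(uv,b.sum(),np.round([np.linalg.norm(c[0]-c[1]),np.linalg.norm(c[1]-c[2])],3),c.mean(0).round(3))
cv2.imwrite('pics/crop1.png',cv2.resize(im[150:350,110:430],None,fx=2.5,fy=2.5,interpolation=cv2.INTER_CUBIC))
E
```

```text
(354, 240) [ 12  20 128]
(365, 232) [ 12  19 177]
(408, 209) [  7  19 121]
(408, 195) [  9  16 110]
(134, 209) [ 40   3 253]
(190, 243) [ 30 215 222]
(258, 193) [106 179 228]
(228, 180) [107 165 175]
(340, 245) [  7  18 131]
(300, 260) [ 11 182 136]
(249, 262) 729 [0.097 0.071] [0.35  0.07  0.015]
(190, 245) 1254 [0.127 0.092] [0.404 0.25  0.015]
(160, 320) 2504 [0.125 0.175] [0.197 0.33  0.015]
```

View pics/crop1.png

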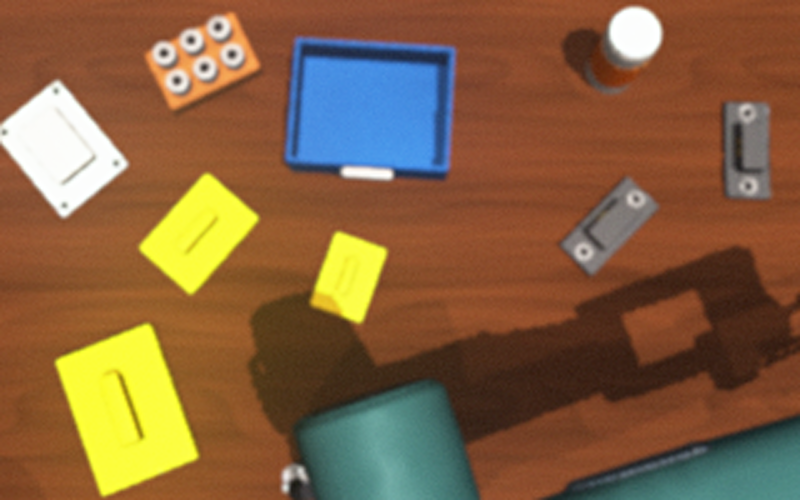

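The crop confirms it. The caps measure about 97x71 mm (249,262), 127x92 mm (190,243) and 175x125 mm (160,313). The middle one, at top (190,243), matches the 120x84 guard. Next I'll fit all the poses.

```bash
cat > det.py <<'E'
from h import *
im=cv2.imread('pics/top0.png'); m=env.camera_model('top')
hsv=cv2.cvtColor(im,cv2.COLOR_BGR2HSV); H,S,V=[hsv[...,i].astype(int) for i in range(3)]
def hull(b):
    o=np.zeros(b.shape,np.uint8); cv2.fillConvexPoly(o,cv2.convexHull(np.argwhere(b)[:,::-1].astype(np.int32)),1); return o
def fill(b): 
    c=cv2.findContours(b.astype(np.uint8),cv2.RETR_EXTERNAL,cv2.CHAIN_APPROX_NONE)[0]; o=np.zeros(b.shape,np.uint8); cv2.drawContours(o,c,-1,1,-1); return o
yel=(abs(H-29)<7)&(S>120)&(V>80); grey=S<75; blue=(abs(H-107)<10)&(S>100)&(V>60)
jobs=[('A','casting',blob(grey,(354,242)),.03),('B','casting',blob(grey,(408,200)),.03),('cover','cover',blob(grey,(134,200)),.02),('guard','guard',blob(yel,(190,245)),.02),('box','box',hull(blob(blue,(258,193))),.07)]
for n,part,mk,z in jobs:
    mk=fill(mk); v,u=np.argwhere(mk).mean(0); c=ray(m,[(u,v)],z)[0]
    p,e=fit(m,part,mk,[c[0],c[1],0.0]); print(n,mk.sum(),p.round(4),round(e,3)); draw(im,m,part,p)
cv2.imwrite('pics/fit1.png',cv2.resize(im[150:290,110:430],None,fx=2.5,fy=2.5,interpolation=cv2.INTER_CUBIC))
print(np.round(ray(m,[(353,184)],.0),3),ray(m,[(363,163)],.17).round(3))
E
python3 det.py
```

```text
A 692 [ 0.4122 -0.2476 -0.7947] 0.036
B 666 [ 0.505  -0.4216 -0.0537] 0.09
cover 1589 [0.5125 0.4264 0.6959] 0.056
guard 1254 [ 0.4055  0.2505 -0.709 ] 0.067
box 3423 [ 0.5533  0.0414 -0.0756] 0.034
[[ 0.589 -0.255  0.   ]] [[ 0.606 -0.254  0.17 ]]
```

View pics/fit1.png

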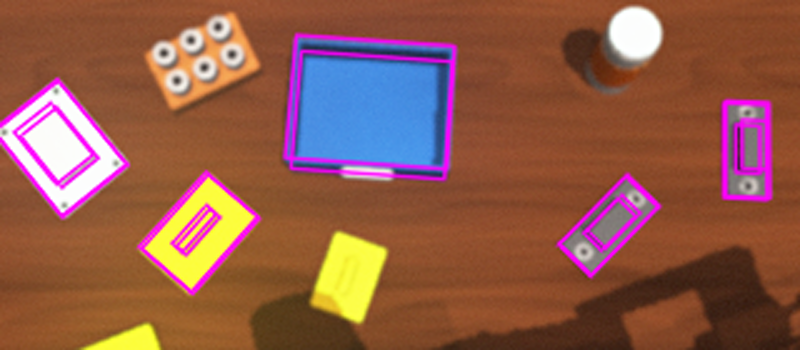

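The fits are within about 1–2 mm: A (.412,-.248), B (.505,-.422), cover (.5125,.426), guard (.4055,.2505), box (.553,.041, yaw -.076). I'll write a calculator for tool-frame shifts, then turn towards casting A.

```bash
cat > go.py <<'E'
import sys,numpy as np
from station import env
BOX=(.5533,.0414,-.0756)
def yaw(): return env.sense()['ee_rot'][2]
def to(x,y,z,psi,boxframe=False):
    if boxframe:
        c,s=np.cos(BOX[2]),np.sin(BOX[2]); x,y=BOX[0]+c*x-s*y,BOX[1]+s*x+c*y; psi+=BOX[2]
    s=env.sense(); p=s['ee_pos']; a=s['ee_rot'][2]; d=np.array([x,y,z])-p
    t=[np.cos(a)*d[0]+np.sin(a)*d[1],-d[2],-np.sin(a)*d[0]+np.cos(a)*d[1]]
    r=a-psi; r=(r+np.pi)%(2*np.pi)-np.pi
    print('t',round(s['time'],2),'tcp',np.round(p,4),'rpy',np.round(s['ee_rot'],3),'q6',round(s['joint_pos'][5],2),'F',np.round(s['contact_force'],1),'open',round(s['opening'],4))
    print('shift mm',np.round(np.array(t)*1e3,1),'roll',round(r,3))
a=sys.argv[1:]; to(*map(float,a[:4]),boxframe=len(a)>4)
E
python3 -m creep '{"translation":[[0,0,0],[0,0,0],[0,0,0],[0,0,0],[0,0,0]],"roll":[0.18,0.18,0.18,0.18,0.18]}' 94 50
python3 -m creep '{"translation":[[0,0,0],[0,0,0]],"roll":[0.18,0.126]}'
python3 go.py .4122 -.2476 .11 -3.936
```

```text
time: 0.72
ee_pos: [0.2201, -0.5037, 0.2048]
ee_rot: [-1.572, -0.001, 2.647]
contact_force: [0.1, 0.1, -0.0]
opening: 0.0941
time: 0.98
ee_pos: [0.22, -0.5037, 0.2048]
ee_rot: [-1.571, -0.001, 2.343]
contact_force: [0.1, 0.2, 0.7]
opening: 0.0939
t 0.97 tcp [ 0.22   -0.5037  0.2048] rpy [-1.571e+00 -1.000e-03  2.343e+00] q6 1.11 F [0.1 0.2 0.7] open 0.0939
shift mm [  49.4   94.8 -316.4] roll -0.004
```

```bash
python3 -m creep '{"translation":[[8,10,-53],[8,10,-53],[8,10,-53],[8,10,-53],[8,10,-53]],"roll":[0,0,0,0,0]}'
python3 -m creep '{"translation":[[9,20,-51],[0,0,0]],"roll":[0,0]}'
python3 go.py .4122 -.2476 .016 -3.936
python3 - <<'E'
from h import *
m=env.camera_model('wrist'); im=env.grab_frame('wrist')[:,:,::-1].copy()
draw(im,m,'casting',(.4122,-.2476,-.7947)); cv2.imwrite('pics/w1.png',im)
E
```

```text
time: 1.6
ee_pos: [0.3817, -0.2881, 0.1547]
ee_rot: [-1.571, -0.0, 2.347]
contact_force: [0.7, -0.5, 0.3]
opening: 0.0939
time: 1.85
ee_pos: [0.4114, -0.244, 0.1331]
ee_rot: [-1.571, -0.005, 2.353]
contact_force: [0.2, -0.4, -0.5]
opening: 0.0937
t 1.85 tcp [ 0.4114 -0.244   0.1331] rpy [-1.571 -0.005  2.353] q6 1.7 F [ 0.2 -0.4 -0.5] open 0.0937
shift mm [ -3.2 117.1   2. ] roll 0.006
```

View pics/w1.png

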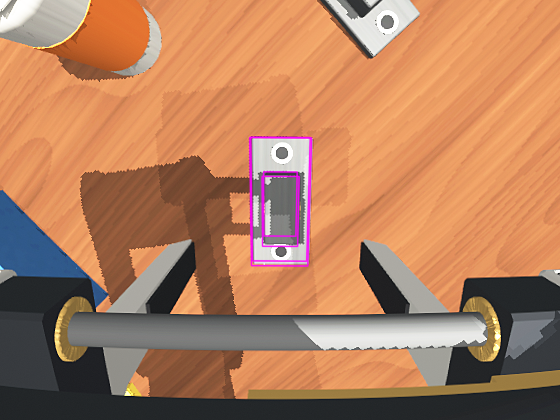

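The wrist view shows the casting foot spanning (250,137) to (311,265), and the projected fit matches within about 1–2 mm. I'll descend and grip.

```bash
python3 -m creep '{"translation":[[-3,40,2],[0,40,0],[0,25,0],[0,12,0],[0,0,0]],"roll":[0,0,0,0,0]}'
python3 -m creep '{"translation":[[0,0,0],[0,0,0],[0,0,0],[0,0,0],[0,0,0]],"roll":[0,0,0,0,0]}' 0 50
python3 go.py .4122 -.2476 .16 -3.936
```

```text
time: 2.52
ee_pos: [0.4113, -0.2518, 0.0183]
ee_rot: [-1.57, -0.001, 2.346]
contact_force: [0.3, -0.8, 0.1]
opening: 0.0939
time: 3.15
ee_pos: [0.4119, -0.2511, 0.0186]
ee_rot: [-1.571, 0.0, 2.348]
contact_force: [0.2, -1.5, 0.5]
opening: 0.0475
t 3.15 tcp [ 0.4119 -0.2511  0.0186] rpy [-1.571  0.     2.348] q6 1.7 F [ 0.2 -1.5  0.5] open 0.0475
shift mm [   2.3 -141.4   -2.7] roll 0.0
```

```bash
python3 -m creep '{"translation":[[2,1,-2.5],[0,0,0],[0,0,0],[0,0,0],[0,0,0]],"roll":[0,0,0,0,0]}' 0 50
python3 go.py .4122 -.2476 .16 -3.936
python3 -m creep '{"translation":[[0,-5,0],[0,-30,0],[0,-50,0],[0,-50,0],[0,0,0]],"roll":[0,0,0,0,0]}'
python3 -m creep '{"translation":[[0,0,0],[0,0,0],[0,0,0],[0,0,0]],"roll":[-0.18,-0.18,-0.18,-0.18]}'
python3 go.py 0 .038 .16 -3.1416 b
```

```text
time: 3.78
ee_pos: [0.4117, -0.248, 0.0172]
ee_rot: [-1.57, -0.001, 2.347]
contact_force: [-3.5, -0.5, -0.3]
opening: 0.0297
t 3.77 tcp [ 0.4117 -0.248   0.0172] rpy [-1.570e+00 -1.000e-03  2.347e+00] q6 1.71 F [-3.5 -0.5 -0.3] open 0.0297
shift mm [-1.000e-01 -1.428e+02 -6.000e-01] roll 0.0
time: 4.4
ee_pos: [0.4151, -0.2495, 0.1567]
ee_rot: [-1.573, 0.01, 2.348]
contact_force: [0.3, -0.9, -7.7]
opening: 0.0295
time: 4.9
ee_pos: [0.4109, -0.2465, 0.1482]
ee_rot: [-1.575, -0.005, 3.073]
contact_force: [0.3, 0.3, -6.2]
opening: 0.0294
t 4.9 tcp [ 0.4109 -0.2465  0.1482] rpy [-1.575 -0.005  3.073] q6 0.98 F [ 0.3  0.3 -6.2] open 0.0294
shift mm [-122.8  -11.8 -334.9] roll 0.008
```

```bash
python3 -m creep '{"translation":[[-17.5,-3,-48],[-17.5,-3,-48],[-17.5,-3,-48],[-17.5,-3,-48],[-17.5,0,-48]],"roll":[0,0,0,0,0]}'
python3 -m creep '{"translation":[[-17.5,0,-48],[-17.5,0,-47],[0,0,0],[0,0,0]],"roll":[0.008,0,0,0]}'
python3 go.py 0 .038 .10 -3.1416 b
python3 - <<'E'
from h import *
m=env.camera_model('wrist'); im=env.grab_frame('wrist')[:,:,::-1].copy()
draw(im,m,'box',(.5533,.0414,-.0756)); cv2.imwrite('pics/w2.png',im)
E
```

```text
time: 5.52
ee_pos: [0.5163, -0.013, 0.1606]
ee_rot: [-1.572, -0.005, 3.067]
contact_force: [0.7, -0.9, -7.0]
opening: 0.0296
time: 6.02
ee_pos: [0.558, 0.0768, 0.1609]
ee_rot: [-1.57, -0.006, 3.06]
contact_force: [0.2, -0.4, -7.5]
opening: 0.0297
t 6.03 tcp [0.558  0.0768 0.1609] rpy [-1.57  -0.006  3.06 ] q6 1.69 F [ 0.2 -0.4 -7.5] open 0.0297
shift mm [ 2.  60.9 -2.3] roll -0.006
```

View pics/w2.png

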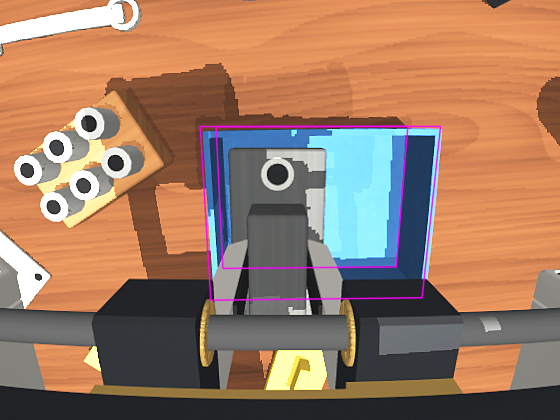

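The rim matches the projected box within about 1 px, from (204,127) to (441,128), and the casting hangs over the +y half. I'll lower it gently.

```bash
python3 -m creep '{"translation":[[2,40,-2.3],[0,40,0],[0,28,0],[0,15,0],[0,0,0]],"roll":[-0.006,0,0,0,0]}'
python3 go.py 0 .038 .022 -3.1416 b
python3 -m creep '{"translation":[[0,4,0],[0,4,0],[0,2,0],[0,0,0]],"roll":[0,0,0,0]}'
python3 go.py 0 .038 .022 -3.1416 b
```

```text
time: 6.7
ee_pos: [0.5567, 0.0784, 0.0402]
ee_rot: [-1.57, -0.003, 3.064]
contact_force: [0.4, 0.5, -6.3]
opening: 0.0295
t 6.7 tcp [0.5567 0.0784 0.0402] rpy [-1.570e+00 -3.000e-03  3.064e+00] q6 1.69 F [ 0.4  0.5 -6.3] open 0.0295
shift mm [ 0.6 18.2 -0.8] roll -0.002
time: 7.2
ee_pos: [0.5578, 0.0793, 0.0315]
ee_rot: [-1.571, 0.0, 3.066]
contact_force: [-0.3, 0.4, -6.6]
opening: 0.0297
t 7.2 tcp [0.5578 0.0793 0.0315] rpy [-1.571  0.     3.066] q6 1.69 F [-0.3  0.4 -6.6] open 0.0297
shift mm [1.6 9.5 0.2] roll -0.0
```

```bash
python3 -m creep '{"translation":[[1.5,3,0],[0,2,0],[0,1,0],[0,0,0]],"roll":[0,0,0,0]}'
python3 -m creep '{"translation":[[0,1,0],[0,0,0]],"roll":[0,0]}'
python3 -m creep '{"translation":[[0,1,0],[0,0,0]],"roll":[0,0]}'
python3 go.py 0 .038 .022 -3.1416 b
```

```text
time: 7.7
ee_pos: [0.5563, 0.0794, 0.0253]
ee_rot: [-1.571, -0.0, 3.065]
contact_force: [0.5, 1.2, -7.6]
opening: 0.0297
time: 7.95
ee_pos: [0.5563, 0.0794, 0.0244]
ee_rot: [-1.571, -0.0, 3.065]
contact_force: [0.4, -0.7, -6.6]
opening: 0.0295
time: 8.2
ee_pos: [0.5562, 0.0794, 0.0233]
ee_rot: [-1.571, -0.0, 3.065]
contact_force: [0.1, -0.6, -6.8]
opening: 0.0297
t 8.2 tcp [0.5562 0.0794 0.0233] rpy [-1.571 -0.     3.065] q6 1.69 F [ 0.1 -0.6 -6.8] open 0.0297
shift mm [0.1 1.3 0.1] roll -0.001
```

```bash
python3 -m creep '{"translation":[[0,0.7,0],[0,0,0]],"roll":[0,0]}'
python3 -m creep '{"translation":[[0,0.7,0],[0,0,0]],"roll":[0,0]}'
python3 -m creep '{"translation":[[0,0.7,0],[0,0,0]],"roll":[0,0]}'
```

```text
time: 8.45
ee_pos: [0.5563, 0.0794, 0.0227]
ee_rot: [-1.571, -0.0, 3.065]
contact_force: [-1.0, 0.5, -6.6]
opening: 0.0295
time: 8.7
ee_pos: [0.5564, 0.0794, 0.0223]
ee_rot: [-1.571, 0.0, 3.065]
contact_force: [0.3, 0.9, -4.9]
opening: 0.0299
time: 8.95
ee_pos: [0.5564, 0.0794, 0.0222]
ee_rot: [-1.571, 0.0, 3.065]
contact_force: [-1.9, 0.9, 0.3]
opening: 0.0294
```

The bench takes the load, so the casting is down. I'll release it and move to B above can height (z .21).

```bash
python3 -m creep '{"translation":[[0,0,0],[0,0,0],[0,0,0]],"roll":[0,0,0]}' 46 50
python3 -m creep '{"translation":[[0,-15,0],[0,-40,0],[0,-60,0],[0,-60,0],[0,-15,0]],"roll":[0,0,0,0,0]}'
python3 go.py .505 -.4216 .21 -3.195
```

```text
time: 9.32
ee_pos: [0.557, 0.0794, 0.0219]
ee_rot: [-1.571, 0.002, 3.065]
contact_force: [1.1, 1.2, -0.1]
opening: 0.0459
time: 9.95
ee_pos: [0.5588, 0.0796, 0.2185]
ee_rot: [-1.572, 0.012, 3.065]
contact_force: [-0.5, -0.1, -0.4]
opening: 0.046
t 9.95 tcp [0.5588 0.0796 0.2185] rpy [-1.572  0.012  3.065] q6 1.69 F [-0.5 -0.1 -0.4] open 0.046
shift mm [ 15.5   8.5 503.8] roll -0.023
```

```bash
python3 -m creep '{"translation":[[1.6,0,50],[1.6,0,50],[1.6,0,50],[1.6,0,50],[1.6,0,50]],"roll":[-0.023,0,0,0,0]}' 80
python3 -m creep '{"translation":[[1.6,0,50],[1.6,0,50],[1.6,0,50],[1.6,0,50],[1.6,0,50]],"roll":[0,0,0,0,0]}'
python3 -m creep '{"translation":[[0,0,0],[0,0,0]],"roll":[0,0]}'
python3 go.py .505 -.4216 .0175 -3.195
python3 - <<'E'
from h import *
m=env.camera_model('wrist'); im=env.grab_frame('wrist')[:,:,::-1].copy()
cv2.imwrite('pics/w3raw.png',im)
draw(im,m,'casting',(.505,-.4216,-.0537)); cv2.imwrite('pics/w3.png',im)
E
```

```text
time: 10.58
ee_pos: [0.5331, -0.171, 0.2105]
ee_rot: [-1.571, -0.001, 3.088]
contact_force: [-0.1, -0.5, -0.0]
opening: 0.0799
time: 11.2
ee_pos: [0.512, -0.4202, 0.2104]
ee_rot: [-1.572, -0.001, 3.088]
contact_force: [0.7, 0.3, 0.3]
opening: 0.08
time: 11.45
ee_pos: [0.5124, -0.4183, 0.2104]
ee_rot: [-1.573, -0.001, 3.088]
contact_force: [0.5, -0.1, 0.1]
opening: 0.08
t 11.45 tcp [ 0.5124 -0.4183  0.2104] rpy [-1.573e+00 -1.000e-03  3.088e+00] q6 0.85 F [ 0.5 -0.1  0.1] open 0.08
shift mm [  7.2 192.9   3.7] roll 0.0
```

View pics/w3.png

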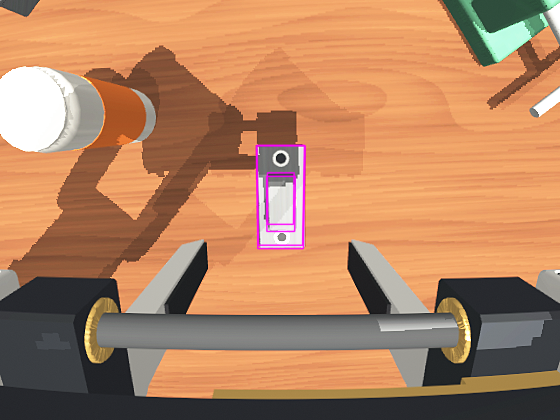

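The projection covers casting B, from (258,145) to (304,247), with good agreement. I'll descend and grip.

```bash
python3 -m creep '{"translation":[[4,50,2],[3,50,2],[0,50,0],[0,28,0],[0,10,0]],"roll":[0,0,0,0,0]}'
python3 -m creep '{"translation":[[0,0,0],[0,0,0]],"roll":[0,0]}'
python3 go.py .505 -.4216 .0175 -3.195
```

```text
time: 12.12
ee_pos: [0.5049, -0.4198, 0.0212]
ee_rot: [-1.574, -0.003, 3.09]
contact_force: [0.7, 0.1, 0.5]
opening: 0.0798
time: 12.38
ee_pos: [0.5067, -0.4232, 0.0259]
ee_rot: [-1.568, 0.003, 3.089]
contact_force: [-0.1, -0.3, 0.3]
opening: 0.08
t 12.38 tcp [ 0.5067 -0.4232  0.0259] rpy [-1.568e+00  3.000e-03  3.089e+00] q6 0.84 F [-0.1 -0.3  0.3] open 0.08
shift mm [ 1.8  8.4 -1.5] roll 0.001
```

```bash
python3 -m creep '{"translation":[[1.8,4,-1.5],[0,4,0],[0,0,0],[0,0,0]],"roll":[0,0,0,0]}' 50
python3 -m creep '{"translation":[[0,0,0],[0,0,0],[0,0,0],[0,0,0],[0,0,0]],"roll":[0,0,0,0,0]}' 0 50
python3 go.py .505 -.4216 .0175 -3.195
```

```text
time: 12.88
ee_pos: [0.5036, -0.421, 0.0153]
ee_rot: [-1.571, -0.0, 3.088]
contact_force: [-0.1, -0.2, 0.3]
opening: 0.0499
time: 13.5
ee_pos: [0.5037, -0.4215, 0.0155]
ee_rot: [-1.57, 0.0, 3.088]
contact_force: [-1.2, -1.9, 0.3]
opening: 0.0301
t 13.5 tcp [ 0.5037 -0.4215  0.0155] rpy [-1.57   0.     3.088] q6 0.84 F [-1.2 -1.9  0.3] open 0.0301
shift mm [-1.3 -2.   0.1] roll 0.0
```

```bash
python3 -m creep '{"translation":[[0,-5,0],[0,-30,0],[0,-50,0],[0,-50,0],[0,-10,0]],"roll":[0,0,0,0,0]}'
python3 -m creep '{"translation":[[30,0,-38],[30,0,-38],[30,0,-39],[0,0,0]],"roll":[0,0,0,0]}'
python3 go.py 0 -.038 .15 -3.1416 b
```

```text
time: 14.12
ee_pos: [0.505, -0.4216, 0.1637]
ee_rot: [-1.567, 0.005, 3.089]
contact_force: [0.3, 0.0, -9.2]
opening: 0.0296
time: 14.62
ee_pos: [0.4157, -0.2959, 0.155]
ee_rot: [-1.579, -0.009, 3.09]
contact_force: [0.4, -1.0, -8.5]
opening: 0.0297
t 14.62 tcp [ 0.4157 -0.2959  0.155 ] rpy [-1.579 -0.009  3.09 ] q6 0.89 F [ 0.4 -1.  -8.5] open 0.0297
shift mm [-119.2    5.  -305.9] roll 0.024
```

```bash
python3 -m creep '{"translation":[[-17,0,-44],[-17,0,-44],[-17,0,-44],[-17,0,-44],[-17,0,-44]],"roll":[0.024,0,0,0,0]}'
python3 -m creep '{"translation":[[-17,0,-44],[-17,0,-42],[0,0,0],[0,0,0],[0,0,0]],"roll":[0,0,0,0,0]}'
python3 go.py 0 -.038 .05 -3.1416 b
```

```text
time: 15.25
ee_pos: [0.5203, -0.0865, 0.1574]
ee_rot: [-1.572, -0.004, 3.064]
contact_force: [0.7, -0.9, -8.6]
opening: 0.03
time: 15.88
ee_pos: [0.5605, -0.0058, 0.1591]
ee_rot: [-1.57, -0.002, 3.063]
contact_force: [0.2, -0.0, -8.3]
opening: 0.0295
t 15.88 tcp [ 0.5605 -0.0058  0.1591] rpy [-1.570e+00 -2.000e-03  3.063e+00] q6 1.54 F [ 0.2 -0.  -8.3] open 0.0295
shift mm [ 10.8 109.1  -8.5] roll -0.003
```

```bash
python3 -m creep '{"translation":[[10.5,0,-8.5],[0,40,0],[0,40,0],[0,25,0],[0,0,0]],"roll":[0,0,0,0,0]}'
python3 -m creep '{"translation":[[0,0,0]],"roll":[0]}'
python3 go.py 0 -.038 .0205 -3.1416 b
```

```text
time: 16.5
ee_pos: [0.5481, 0.0046, 0.0527]
ee_rot: [-1.571, -0.007, 3.064]
contact_force: [-0.3, -0.1, -8.1]
opening: 0.0296
time: 16.62
ee_pos: [0.5522, 0.0042, 0.0572]
ee_rot: [-1.571, 0.003, 3.064]
contact_force: [0.1, -0.0, -8.3]
opening: 0.0299
t 16.62 tcp [0.5522 0.0042 0.0572] rpy [-1.571e+00  3.000e-03  3.064e+00] q6 1.55 F [ 0.1 -0.  -8.3] open 0.0299
shift mm [ 1.8 36.7  0.9] roll -0.002
```

```bash
python3 -m creep '{"translation":[[1,14,0],[0,10,0],[0,6,0],[0,2,0],[0,0,0]],"roll":[0,0,0,0,0]}'
python3 -m creep '{"translation":[[0,0,0],[0,0,0]],"roll":[0,0]}'
python3 go.py 0 -.038 .0205 -3.1416 b
```

```text
time: 17.25
ee_pos: [0.5504, 0.0044, 0.0233]
ee_rot: [-1.571, -0.0, 3.064]
contact_force: [1.3, -0.1, -8.9]
opening: 0.0296
time: 17.5
ee_pos: [0.5507, 0.0044, 0.0238]
ee_rot: [-1.571, 0.001, 3.064]
contact_force: [0.3, 0.1, -8.6]
opening: 0.0298
t 17.5 tcp [0.5507 0.0044 0.0238] rpy [-1.571e+00  1.000e-03  3.064e+00] q6 1.55 F [ 0.3  0.1 -8.6] open 0.0298
shift mm [0.2 3.3 0.9] roll -0.002
```

```bash
python3 -m creep '{"translation":[[0,1,0],[0,1,0],[0,0,0]],"roll":[0,0,0]}'
python3 -m creep '{"translation":[[0,0.7,0],[0,0,0]],"roll":[0,0]}'
python3 -m creep '{"translation":[[0,0.7,0],[0,0,0]],"roll":[0,0]}'
```

```text
time: 17.88
ee_pos: [0.5502, 0.0044, 0.0212]
ee_rot: [-1.571, -0.0, 3.064]
contact_force: [0.3, -0.4, -8.4]
opening: 0.0297
time: 18.12
ee_pos: [0.5503, 0.0044, 0.0206]
ee_rot: [-1.571, -0.0, 3.064]
contact_force: [-0.9, -0.4, -9.3]
opening: 0.0299
time: 18.38
ee_pos: [0.5504, 0.0044, 0.0205]
ee_rot: [-1.571, 0.0, 3.064]
contact_force: [-1.4, 0.4, -5.6]
opening: 0.0297
```

```bash
python3 -m creep '{"translation":[[0,0.7,0],[0,0,0]],"roll":[0,0]}'
python3 -m creep '{"translation":[[0,0.3,0],[0,0,0]],"roll":[0,0]}'
```

```text
time: 18.62
ee_pos: [0.5504, 0.0044, 0.0205]
ee_rot: [-1.571, 0.0, 3.064]
contact_force: [-5.4, -0.2, 2.2]
opening: 0.0298
time: 18.88
ee_pos: [0.5505, 0.0044, 0.0205]
ee_rot: [-1.571, 0.001, 3.065]
contact_force: [-5.1, 0.1, 4.0]
opening: 0.0294
```

```bash
python3 -m creep '{"translation":[[0,0,0],[0,0,0],[0,0,0]],"roll":[0,0,0]}' 44
python3 -m creep '{"translation":[[0,-15,0],[0,-40,0],[0,-60,0],[0,-60,0],[0,-20,0]],"roll":[0,0,0,0,0]}'
python3 -m creep '{"translation":[[30,0,0],[30,0,-20],[0,0,-20],[0,0,0],[0,0,0]],"roll":[0,0,0,0,0]}' 94
python3 go.py .5125 .4264 .12 -2.446
python3 - <<'E'
from h import *
m=env.camera_model('wrist'); im=env.grab_frame('wrist')[:,:,::-1].copy()
cv2.imwrite('pics/w4raw.png',im)
BOX=(.5533,.0414,-.0756)
c,s=np.cos(BOX[2]),np.sin(BOX[2])
for x,y in((0,.038),(0,-.038)): draw(im,m,'casting',(BOX[0]+c*x-s*y,BOX[1]+s*x+c*y,BOX[2]),.005)
draw(im,m,'box',BOX); cv2.imwrite('pics/w4.png',im)
E
```

```text
time: 19.25
ee_pos: [0.5512, 0.0043, 0.0194]
ee_rot: [-1.571, 0.002, 3.064]
contact_force: [0.2, -0.6, 0.2]
opening: 0.0436
time: 19.88
ee_pos: [0.5526, 0.0043, 0.221]
ee_rot: [-1.571, 0.011, 3.064]
contact_force: [-1.0, -1.2, 0.7]
opening: 0.0444
time: 20.5
ee_pos: [0.4939, 0.0484, 0.2145]
ee_rot: [-1.57, 0.001, 3.064]
contact_force: [-0.4, 0.3, -0.2]
opening: 0.0905
t 20.5 tcp [0.4939 0.0484 0.2145] rpy [-1.570e+00  1.000e-03  3.064e+00] q6 1.63 F [-0.4  0.3 -0.2] open 0.0905
shift mm [  10.6   94.5 -378.3] roll -0.773
```

View pics/w4.png

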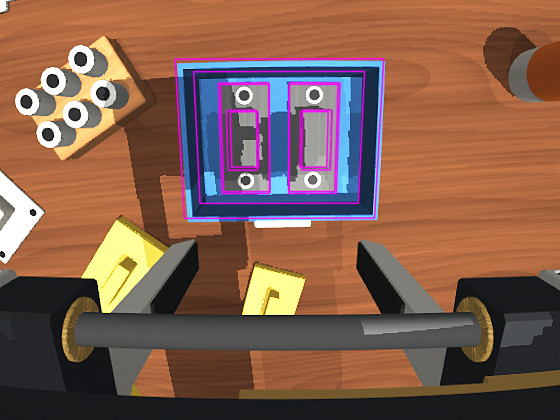

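Both castings stand flat and parallel in the box, at (244,138) and (314,138), and match the projected targets. Next is the cover.

```bash
python3 -m creep '{"translation":[[1.5,0,-54],[1.5,0,-54],[1.5,0,-54],[1.5,0,-54],[1.5,0,-54]],"roll":[0,0,0,0,0]}' 94 40
python3 -m creep '{"translation":[[1.5,0,-54],[1.5,0,-54],[0,0,0],[0,0,0],[0,0,0]],"roll":[0,0,-0.18,-0.18,-0.18]}'
python3 -m creep '{"translation":[[0,0,0],[0,0,0],[0,0,0]],"roll":[-0.18,-0.053,0]}'
python3 go.py .5125 .4264 .009 -2.446
python3 - <<'E'
from h import *
m=env.camera_model('wrist'); im=env.grab_frame('wrist')[:,:,::-1].copy()
cv2.imwrite('pics/w5raw.png',im)
draw(im,m,'cover',(.5125,.4264,.696)); cv2.imwrite('pics/w5.png',im)
E
```

```text
time: 21.18
ee_pos: [0.5076, 0.3197, 0.2138]
ee_rot: [-1.57, 0.0, 3.063]
contact_force: [0.5, 0.2, -0.4]
opening: 0.0939
time: 21.8
ee_pos: [0.5131, 0.4262, 0.2132]
ee_rot: [-1.57, -0.001, -2.674]
contact_force: [0.6, 0.3, -0.9]
opening: 0.0941
time: 22.18
ee_pos: [0.513, 0.426, 0.2135]
ee_rot: [-1.571, -0.001, -2.448]
contact_force: [0.6, 0.2, 0.3]
opening: 0.094
t 22.18 tcp [0.513  0.426  0.2135] rpy [-1.571e+00 -1.000e-03 -2.448e+00] q6 1.48 F [0.6 0.2 0.3] open 0.094
shift mm [ 1.000e-01  2.045e+02 -6.000e-01] roll -0.002
```

View pics/w5.png

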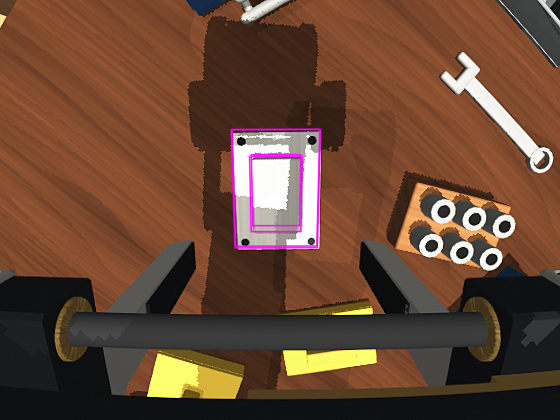

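The cover projection matches, from (232,128) to (321,248). I'll descend.

```bash
python3 -m creep '{"translation":[[0,50,0],[0,50,0],[0,50,0],[0,30,0],[0,10,0]],"roll":[0,0,0,0,0]}'
python3 -m creep '{"translation":[[0,0,0],[0,0,0]],"roll":[0,0]}'
python3 go.py .5125 .4264 .0095 -2.446
```

```text
time: 22.85
ee_pos: [0.5111, 0.4253, 0.0208]
ee_rot: [-1.571, -0.005, -2.447]
contact_force: [-0.6, 0.1, 0.3]
opening: 0.0938
time: 23.1
ee_pos: [0.5137, 0.4275, 0.0264]
ee_rot: [-1.57, 0.004, -2.446]
contact_force: [0.5, 1.2, 0.2]
opening: 0.0942
t 23.1 tcp [0.5137 0.4275 0.0264] rpy [-1.57   0.004 -2.446] q6 1.48 F [0.5 1.2 0.2] open 0.0942
shift mm [ 1.6 16.9  0.1] roll -0.0
```

```bash
python3 -m creep '{"translation":[[0,8,0],[0,5,0],[0,0,0],[0,0,0]],"roll":[0,0,0,0]}'
python3 go.py .5125 .4264 .0095 -2.446
python3 -m creep '{"translation":[[0,0,0],[0,0,0],[0,0,0],[0,0,0],[0,0,0]],"roll":[0,0,0,0,0]}' 0 40
python3 go.py .5125 .4264 .0095 -2.446
```

```text
time: 23.6
ee_pos: [0.5123, 0.4266, 0.0109]
ee_rot: [-1.571, -0.0, -2.446]
contact_force: [-0.4, 0.4, 0.0]
opening: 0.0942
t 23.6 tcp [0.5123 0.4266 0.0109] rpy [-1.571 -0.    -2.446] q6 1.48 F [-0.4  0.4  0. ] open 0.0942
shift mm [-0.   1.4  0.3] roll 0.0
time: 24.22
ee_pos: [0.5124, 0.4265, 0.011]
ee_rot: [-1.57, 0.0, -2.446]
contact_force: [0.1, 0.4, -0.0]
opening: 0.0556
t 24.23 tcp [0.5124 0.4265 0.011 ] rpy [-1.57   0.    -2.446] q6 1.48 F [ 0.1  0.4 -0. ] open 0.0556
shift mm [0.  1.5 0.1] roll 0.0
```

```bash
python3 -m creep '{"translation":[[0,0,0],[0,-5,0],[0,-25,0],[0,-45,0],[0,-45,0]],"roll":[0,0,0,0,0]}'
python3 -m creep '{"translation":[[0,-20,0],[0,0,0],[0,0,0],[0,0,0],[0,0,0]],"roll":[-0.18,-0.18,-0.18,-0.18,-0.08]}'
python3 go.py 0 0 .14 -1.5708 b
```

```text
time: 24.85
ee_pos: [0.5114, 0.4262, 0.1306]
ee_rot: [-1.571, -0.003, -2.446]
contact_force: [0.4, 0.6, -3.6]
opening: 0.0558
time: 25.48
ee_pos: [0.5116, 0.4264, 0.1498]
ee_rot: [-1.573, -0.001, -1.642]
contact_force: [0.3, 0.8, -3.6]
opening: 0.0557
t 25.48 tcp [0.5116 0.4264 0.1498] rpy [-1.573e+00 -1.000e-03 -1.642e+00] q6 0.68 F [ 0.3  0.8 -3.6] open 0.0557
shift mm [381.    9.8  69.1] roll 0.004
```

```bash
python3 -m creep '{"translation":[[48,0,8.5],[48,0,8.5],[48,0,8.5],[48,0,8.5],[48,0,8.5]],"roll":[0.004,0,0,0,0]}'
python3 -m creep '{"translation":[[48,0,8.5],[48,0,9],[45,0,9],[0,0,0],[0,0,0]],"roll":[0,0,0,0,0]}'
python3 go.py 0 0 .056 -1.5708 b
```

```text
time: 26.1
ee_pos: [0.5352, 0.1826, 0.1502]
ee_rot: [-1.572, -0.0, -1.649]
contact_force: [1.2, 0.3, -4.3]
opening: 0.0558
time: 26.72
ee_pos: [0.5507, 0.0418, 0.1504]
ee_rot: [-1.572, 0.001, -1.65]
contact_force: [-0.3, 0.1, -3.5]
opening: 0.0555
t 26.73 tcp [0.5507 0.0418 0.1504] rpy [-1.572e+00  1.000e-03 -1.650e+00] q6 0.05 F [-0.3  0.1 -3.5] open 0.0555
shift mm [ 0.2 94.4  2.6] roll -0.004
```

```bash
python3 -m creep '{"translation":[[0,30,2.5],[0,30,0],[0,18,0],[0,7,0],[0,0,0]],"roll":[-0.004,0,0,0,0]}'
python3 -m creep '{"translation":[[0,0,0],[0,0,0]],"roll":[0,0]}'
python3 go.py 0 0 .056 -1.5708 b
```

```text
time: 27.35
ee_pos: [0.5538, 0.0416, 0.0661]
ee_rot: [-1.571, 0.0, -1.645]
contact_force: [-0.5, -0.3, -3.1]
opening: 0.0557
time: 27.6
ee_pos: [0.5545, 0.0411, 0.0672]
ee_rot: [-1.568, 0.0, -1.646]
contact_force: [-0.2, -0.5, -3.2]
opening: 0.0556
t 27.6 tcp [0.5545 0.0411 0.0672] rpy [-1.568  0.    -1.646] q6 0.05 F [-0.2 -0.5 -3.2] open 0.0556
shift mm [-0.2 11.2 -1.2] roll 0.0
```

```bash
python3 -m creep '{"translation":[[0,4,-1],[0,3,0],[0,1.5,0],[0,0,0]],"roll":[0,0,0,0]}'
python3 -m creep '{"translation":[[0,1,0],[0,0,0]],"roll":[0,0]}'
python3 -m creep '{"translation":[[0,0.7,0],[0,0,0]],"roll":[0,0]}'
```

```text
time: 28.1
ee_pos: [0.5525, 0.0412, 0.0571]
ee_rot: [-1.571, -0.0, -1.646]
contact_force: [0.4, -0.5, -2.9]
opening: 0.0556
time: 28.35
ee_pos: [0.5527, 0.0413, 0.0564]
ee_rot: [-1.571, -0.0, -1.646]
contact_force: [-0.1, 0.1, -3.9]
opening: 0.0559
time: 28.6
ee_pos: [0.5528, 0.0412, 0.0559]
ee_rot: [-1.57, -0.0, -1.646]
contact_force: [0.1, 0.4, -3.0]
opening: 0.0556
```

```bash
python3 -m creep '{"translation":[[0,0.6,0],[0,0,0]],"roll":[0,0]}'
python3 -m creep '{"translation":[[0,0.6,0],[0,0,0]],"roll":[0,0]}'
python3 -m creep '{"translation":[[0,0.3,0],[0,0,0]],"roll":[0,0]}'
```

```text
time: 28.85
ee_pos: [0.5529, 0.0413, 0.0559]
ee_rot: [-1.57, -0.0, -1.646]
contact_force: [-1.2, 0.2, 1.3]
opening: 0.0556
time: 29.1
ee_pos: [0.5528, 0.0412, 0.0559]
ee_rot: [-1.57, -0.0, -1.646]
contact_force: [-3.8, 0.4, 6.0]
opening: 0.0558
time: 29.35
ee_pos: [0.5528, 0.0413, 0.0559]
ee_rot: [-1.57, -0.0, -1.646]
contact_force: [-3.8, 0.2, 5.8]
opening: 0.0554
```

```bash
python3 -m creep '{"translation":[[0,-0.7,0],[0,0,0],[0,0,0],[0,0,0]],"roll":[0,0,0,0]}' 80 25
python3 -m creep '{"translation":[[0,-10,0],[0,-40,0],[0,-60,0],[0,-40,0],[0,0,0]],"roll":[0,0,0,0,0]}'
python3 go.py .4055 .2505 .20 -.709
```

```text
time: 29.85
ee_pos: [0.5527, 0.0412, 0.0547]
ee_rot: [-1.571, -0.0, -1.646]
contact_force: [-0.3, -0.6, 0.5]
opening: 0.0802
time: 30.48
ee_pos: [0.5551, 0.0412, 0.2107]
ee_rot: [-1.56, 0.0, -1.646]
contact_force: [1.1, 0.8, -0.2]
opening: 0.08
t 30.48 tcp [0.5551 0.0412 0.2107] rpy [-1.56   0.    -1.646] q6 0.05 F [ 1.1  0.8 -0.2] open 0.08
shift mm [-197.5   10.7 -164.9] roll -0.937
```

```bash
python3 -m creep '{"translation":[[-39.5,0,-33],[-39.5,0,-33],[-39.5,0,-33],[-39.5,0,-33],[-39.5,0,-33]],"roll":[0,0,0,0,0]}' 60 25
python3 -m creep '{"translation":[[0,0,0],[0,0,0],[0,0,0],[0,0,0],[0,0,0]],"roll":[-0.18,-0.18,-0.18,-0.18,-0.18]}'
python3 -m creep '{"translation":[[0,0,0],[0,0,0]],"roll":[-0.037,0]}'
python3 go.py .4055 .2505 .022 -.709
python3 - <<'E'
from h import *
m=env.camera_model('wrist'); im=env.grab_frame('wrist')[:,:,::-1].copy()
draw(im,m,'guard',(.4055,.2505,-.709)); draw(im,m,'cover',(.5533,.0414,1.495),.045); cv2.imwrite('pics/w6.png',im)
E
```

```text
time: 31.1
ee_pos: [0.4011, 0.2514, 0.2033]
ee_rot: [-1.573, -0.001, -1.646]
contact_force: [0.1, 0.2, 1.2]
opening: 0.0599
time: 31.72
ee_pos: [0.4021, 0.2502, 0.2031]
ee_rot: [-1.574, 0.001, -0.74]
contact_force: [-0.4, 1.1, -0.8]
opening: 0.0598
time: 31.98
ee_pos: [0.4026, 0.2504, 0.2041]
ee_rot: [-1.572, 0.001, -0.711]
contact_force: [-0.2, 1.0, -0.2]
opening: 0.0601
t 31.98 tcp [0.4026 0.2504 0.2041] rpy [-1.572e+00  1.000e-03 -7.110e-01] q6 -0.42 F [-0.2  1.  -0.2] open 0.0601
shift mm [  2.1 182.1   2. ] roll -0.002
```

View pics/w6.png

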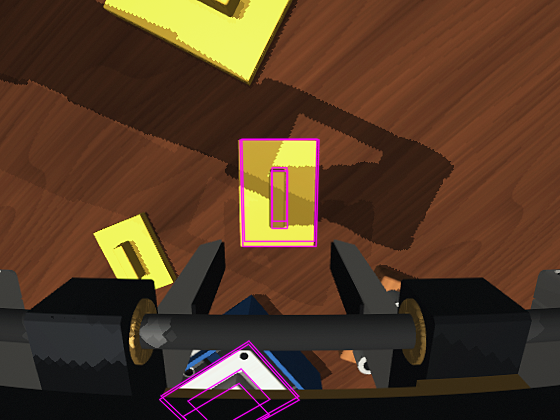

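The guard projection matches, from (240,139) to (318,247). It's the middle one, between the small cap (135,253) and the large cap (210,35). I'll grip the fin.

```bash
python3 -m creep '{"translation":[[2,50,2],[0,50,0],[0,45,0],[0,20,0],[0,8,0]],"roll":[0,0,0,0,0]}'
python3 -m creep '{"translation":[[0,0,0],[0,0,0]],"roll":[0,0]}'
python3 go.py .4055 .2505 .024 -.709
```

```text
time: 32.65
ee_pos: [0.4047, 0.2502, 0.0302]
ee_rot: [-1.574, 0.001, -0.71]
contact_force: [0.1, 0.9, 0.7]
opening: 0.0601
time: 32.9
ee_pos: [0.4068, 0.2513, 0.0334]
ee_rot: [-1.568, -0.001, -0.709]
contact_force: [-0.1, -0.1, 0.5]
opening: 0.06
t 32.9 tcp [0.4068 0.2513 0.0334] rpy [-1.568e+00 -1.000e-03 -7.090e-01] q6 -0.43 F [-0.1 -0.1  0.5] open 0.06
shift mm [-0.5  9.4 -1.5] roll -0.0
```

```bash
python3 -m creep '{"translation":[[0,5,0],[0,2,0],[0,0,0],[0,0,0]],"roll":[0,0,0,0]}' 40 20
python3 -m creep '{"translation":[[0,0,0],[0,0,0],[0,0,0],[0,0,0]],"roll":[0,0,0,0]}' 0 20
python3 go.py .4055 .2505 .024 -.709
```

```text
time: 33.4
ee_pos: [0.4058, 0.2508, 0.025]
ee_rot: [-1.571, -0.0, -0.709]
contact_force: [0.7, -0.5, 0.1]
opening: 0.0402
time: 33.9
ee_pos: [0.4057, 0.2507, 0.0249]
ee_rot: [-1.571, -0.0, -0.709]
contact_force: [-0.4, -1.0, 0.4]
opening: 0.0158
t 33.9 tcp [0.4057 0.2507 0.0249] rpy [-1.571 -0.    -0.709] q6 -0.43 F [-0.4 -1.   0.4] open 0.0158
shift mm [-0.   0.9 -0.3] roll 0.0
```

```bash
python3 -m creep '{"translation":[[0,0,0],[0,-5,0],[0,-30,0],[0,-50,0],[0,-50,0]],"roll":[0,0,0,0,0]}'
python3 -m creep '{"translation":[[0,-10,0],[0,0,0],[0,0,0],[0,0,0],[0,0,0]],"roll":[0.18,0.18,0.18,0.18,0.18]}'
python3 -m creep '{"translation":[[0,0,0],[0,0,0]],"roll":[0.037,0]}'
python3 go.py 0 0 .165 -1.5708 b
```

```text
time: 34.52
ee_pos: [0.4055, 0.2507, 0.1612]
ee_rot: [-1.571, 0.0, -0.709]
contact_force: [0.1, -0.1, -1.6]
opening: 0.0159
time: 35.15
ee_pos: [0.4057, 0.2509, 0.1701]
ee_rot: [-1.571, 0.0, -1.615]
contact_force: [-0.7, 0.1, -1.8]
opening: 0.0161
time: 35.4
ee_pos: [0.4058, 0.2508, 0.17]
ee_rot: [-1.571, -0.0, -1.644]
contact_force: [0.5, 0.6, 0.1]
opening: 0.0158
t 35.4 tcp [0.4058 0.2508 0.17  ] rpy [-1.571 -0.    -1.644] q6 0.51 F [0.5 0.6 0.1] open 0.0158
shift mm [198.1   5.  162.4] roll 0.003
```

```bash
python3 -m creep '{"translation":[[33,0,27],[33,0,27],[33,0,27],[33,0,27],[33,0,27]],"roll":[0.003,0,0,0,0]}'
python3 -m creep '{"translation":[[33,0,27],[0,0,0],[0,0,0],[0,0,0]],"roll":[0,0,0,0]}'
python3 go.py 0 0 .086 -1.5708 b
```

```text
time: 36.02
ee_pos: [0.5283, 0.0747, 0.17]
ee_rot: [-1.571, 0.0, -1.647]
contact_force: [0.0, -0.2, -1.0]
opening: 0.0155
time: 36.52
ee_pos: [0.5514, 0.0419, 0.1701]
ee_rot: [-1.571, 0.0, -1.647]
contact_force: [0.7, 0.2, -1.2]
opening: 0.016
t 36.52 tcp [0.5514 0.0419 0.1701] rpy [-1.571  0.    -1.647] q6 0.05 F [ 0.7  0.2 -1.2] open 0.016
shift mm [ 0.4 84.1  1.9] roll -0.0
```

```bash
python3 -m creep '{"translation":[[0,30,1.5],[0,25,0],[0,12,0],[0,5,0],[0,0,0]],"roll":[0,0,0,0,0]}'
python3 -m creep '{"translation":[[0,0,0],[0,0,0]],"roll":[0,0]}'
python3 go.py 0 0 .086 -1.5708 b
python3 - <<'E'
from h import *
m=env.camera_model('wrist'); im=env.grab_frame('wrist')[:,:,::-1].copy()
cv2.imwrite('pics/w7.png',im)
E
```

```text
time: 37.15
ee_pos: [0.5537, 0.041, 0.0986]
ee_rot: [-1.57, 0.0, -1.648]
contact_force: [0.3, -0.3, -1.3]
opening: 0.016
time: 37.4
ee_pos: [0.554, 0.0407, 0.0989]
ee_rot: [-1.569, 0.0, -1.649]
contact_force: [-0.0, 0.0, -1.3]
opening: 0.0162
t 37.4 tcp [0.554  0.0407 0.0989] rpy [-1.569  0.    -1.649] q6 0.05 F [-0.   0.  -1.3] open 0.0162
shift mm [-0.7 12.9 -0.8] roll -0.002
```

View pics/w7.png

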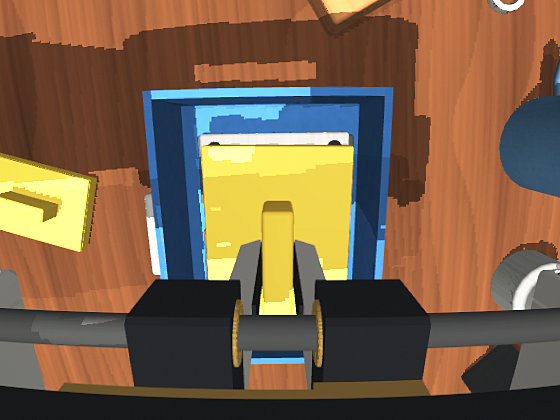

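The guard, spanning (202,147) to (353,280), is centred and square over the cover flange, spanning (201,135) to (354,135). I'll lower it until it touches.

```bash
python3 -m creep '{"translation":[[-0.5,5,-0.5],[0,4,0],[0,1.5,0],[0,0,0]],"roll":[0,0,0,0]}'
python3 -m creep '{"translation":[[0,1,0],[0,0,0]],"roll":[0,0]}'
python3 -m creep '{"translation":[[0,0.6,0],[0,0,0]],"roll":[0,0]}'
python3 -m creep '{"translation":[[0,0.5,0],[0,0,0]],"roll":[0,0]}'
```

```text
time: 37.95
ee_pos: [0.5528, 0.0412, 0.0871]
ee_rot: [-1.571, -0.0, -1.649]
contact_force: [0.2, -0.0, -1.3]
opening: 0.0155
time: 38.2
ee_pos: [0.553, 0.0412, 0.0865]
ee_rot: [-1.571, -0.0, -1.649]
contact_force: [-0.1, -0.6, -0.1]
opening: 0.016
time: 38.45
ee_pos: [0.5531, 0.0412, 0.086]
ee_rot: [-1.57, -0.0, -1.649]
contact_force: [-0.8, 0.3, -1.1]
opening: 0.0159
time: 38.7
ee_pos: [0.5531, 0.0412, 0.086]
ee_rot: [-1.57, -0.0, -1.649]
contact_force: [-1.2, 0.4, 2.8]
opening: 0.0158
```

Contact. I'll release, lift clear, move aside and check.

```bash
python3 -m creep '{"translation":[[0,0,0],[0,0,0],[0,0,0]],"roll":[0,0,0]}' 45
python3 -m creep '{"translation":[[0,-10,0],[0,-40,0],[0,-50,0],[0,-40,0],[0,0,0]],"roll":[0,0,0,0,0]}'
python3 -m creep '{"translation":[[50,0,0],[50,0,20],[50,0,40],[50,0,40],[50,0,40]],"roll":[0,0,0,0,0]}'
python3 -m creep '{"translation":[[0,0,0],[0,0,0]],"roll":[0,0]}'
python3 - <<'E'
from h import *
t=env.grab_frame('top')[:,:,::-1].copy(); m=env.camera_model('top'); cv2.imwrite('pics/top1.png',t)
B=(.5533,.0414,-.0756); d=t.copy(); draw(d,m,'guard',(B[0],B[1],B[2]+np.pi/2),.061); draw(d,m,'cover',(B[0],B[1],B[2]+np.pi/2),.045)
s=env.grab_frame('scene')[:,:,::-1].copy(); ms=env.camera_model('scene'); c=proj(ms,[[B[0],B[1],.05]])[0].astype(int); print(c)
f=lambda a,u,v,w:cv2.resize(a[v-w:v+w,u-w:u+w],(400,400),interpolation=cv2.INTER_CUBIC)
draw(s,ms,'guard',(B[0],B[1],B[2]+np.pi/2),.061)
cv2.imwrite('pics/end.png',np.vstack([np.hstack([f(d,258,193,50),f(s,c[0],c[1],60)]),cv2.resize(t[60:235,70:420],(800,400))])[:600])
e=env.sense(); print(e['time'],e['ee_pos'])
E
```

```text
time: 39.08
ee_pos: [0.5529, 0.0412, 0.0851]
ee_rot: [-1.571, -0.0, -1.649]
contact_force: [1.4, 0.3, -1.0]
opening: 0.042
time: 39.7
ee_pos: [0.5552, 0.0412, 0.2309]
ee_rot: [-1.561, 0.0, -1.649]
contact_force: [-0.2, -0.8, 0.1]
opening: 0.0447
time: 40.33
ee_pos: [0.6709, -0.2165, 0.2237]
ee_rot: [-1.573, 0.001, -1.649]
contact_force: [1.2, 0.3, 0.8]
opening: 0.0447
time: 40.58
ee_pos: [0.6699, -0.2146, 0.2235]
ee_rot: [-1.574, 0.002, -1.649]
contact_force: [0.4, 0.4, -0.1]
opening: 0.0451
[309 200]
40.675 [ 0.67007269 -0.2136475   0.22617436]
```

View pics/end.png

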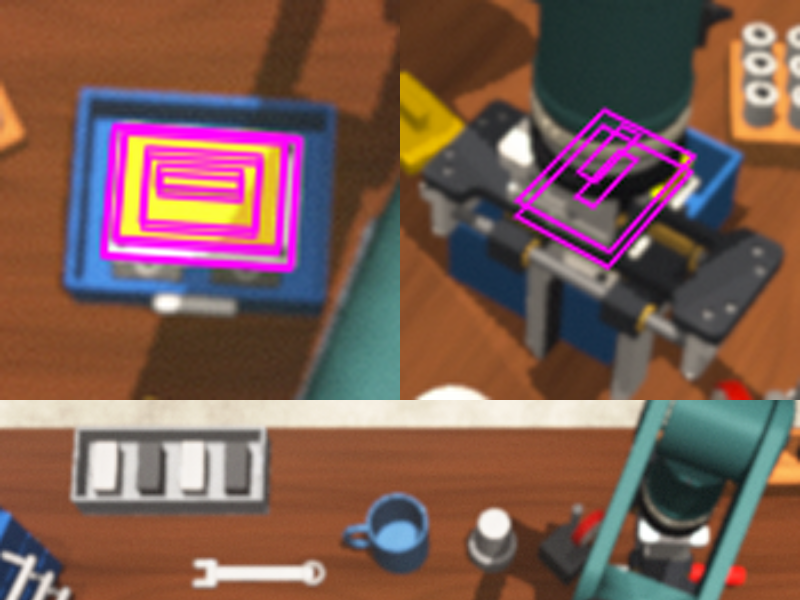

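The top view shows the guard and cover inside the projected target outlines, with casting feet visible on both sides. My side move went to +x, close to the gauge and can, though no force was felt. I'll back up and away, then do the final check.

```bash
python3 -m creep '{"translation":[[0,-30,0],[0,-20,-15],[10,0,-50],[15,0,-55],[15,0,-55]],"roll":[0,0,0,0,0]}'
python3 -m creep '{"translation":[[30,0,-50],[30,0,-50],[30,0,0],[0,0,0],[0,0,0]],"roll":[0,0,0,0,0]}'
python3 - <<'E'
from h import *
a=cv2.imread('pics/top0.png'); t=env.grab_frame('top')[:,:,::-1].copy(); cv2.imwrite('pics/top2.png',t)
s=env.grab_frame('scene')[:,:,::-1].copy(); ms=env.camera_model('scene'); B=(.5533,.0414,-.0756)
w=60; sc=cv2.resize(s[200-w:200+w,309-w:309+w],(400,400),interpolation=cv2.INTER_CUBIC)
sh=lambda u,v,r=22:round(float(cv2.minMaxLoc(cv2.matchTemplate(t[v-r-6:v+r+6,u-r-6:u+r+6],a[v-r:v+r,u-r:u+r],cv2.TM_CCOEFF_NORMED))[1]),2)
mt=lambda u,v,r=22:tuple(np.array(cv2.minMaxLoc(cv2.matchTemplate(t[v-r-6:v+r+6,u-r-6:u+r+6],a[v-r:v+r,u-r:u+r],cv2.TM_CCOEFF_NORMED))[3])-6)
for n,u,v in[('can',360,170),('collet',190,174),('wrench',183,135),('mug',240,118),('sleeve',286,120),('screwdriver',372,135),('gauge',320,122),('small',249,260),('large',160,313)]: print(n,sh(u,v),mt(u,v))
top=cv2.resize(t[60:335,110:430],(465,400)) if 0 else cv2.resize(t[70:350,110:390],(400,400),interpolation=cv2.INTER_CUBIC)
cv2.imwrite('pics/end2.png',np.hstack([sc,top]))
e=env.sense(); print(e['time'],e['ee_pos'],e['contact_force'].round(1) if hasattr(e['contact_force'],'round') else e['contact_force'])
E
```

```text
time: 41.3
ee_pos: [0.4903, -0.2402, 0.277]
ee_rot: [-1.568, -0.002, -1.647]
contact_force: [-0.3, -1.0, -0.4]
opening: 0.045
time: 41.92
ee_pos: [0.3861, -0.322, 0.2762]
ee_rot: [-1.57, -0.0, -1.648]
contact_force: [1.2, 0.1, -0.2]
opening: 0.0453
can 1.0 (np.int64(0), np.int64(0))
collet 1.0 (np.int64(0), np.int64(0))
wrench 1.0 (np.int64(0), np.int64(0))
mug 1.0 (np.int64(0), np.int64(0))
sleeve 1.0 (np.int64(0), np.int64(0))
screwdriver 1.0 (np.int64(0), np.int64(0))
gauge 1.0 (np.int64(0), np.int64(0))
small 0.93 (np.int64(0), np.int64(0))
large 0.94 (np.int64(0), np.int64(0))
42.025 [ 0.3866166  -0.32202149  0.27591881] [0.1 0.2 0.5]
```

View pics/end2.png

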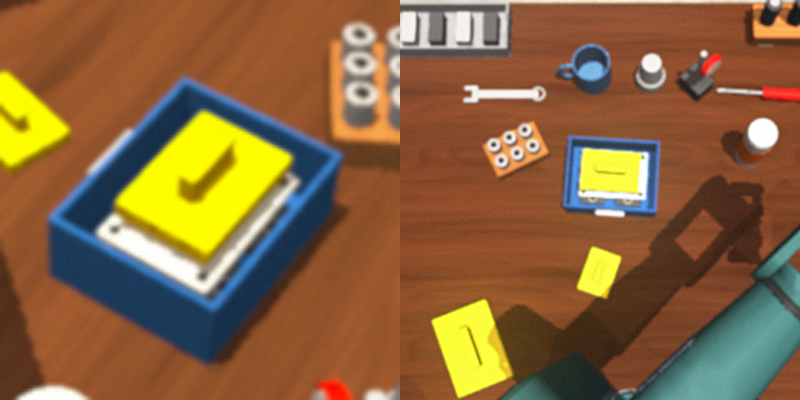

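The stack is level and square in the box: the guard, fin up at (205,185), sits centred on the cover. The bystanders haven't shifted by even a pixel. Handing in.

```bash
python3 -c "
from station import env
print(env.sign_off())"
```

```text
the job is handed in; nothing more can be done
None
```

The bearing kit is packed in the blue box in the order you asked, and the job was handed in at about 42 s of the 72 s allowed.

- **Placing:** Both castings stand foot down on the box floor, side by side. The cover lies across their tops, raised side up, and the middle-sized yellow guard is capped over it, fin up. I lowered each part in steps of 1 mm or less until the force reading showed contact, then released it. The highest contact reading was about 7 N.
- **Final checks:** The pictures show the cover and guard level and square in the box. TCP heights at contact matched the expected stack within about 1 mm. The can, collet block, wrench, mug, sleeve, screwdriver and gauge stand showed no movement in the top view. The small and large yellow caps also showed no shift, but matched less exactly (0.93 and 0.94), probably because the arm's shadow had moved.
- **What went wrong:** After releasing the guard, one retreat move went away from the robot instead of towards it. It stopped near the gauge stand and spray can, but the force readings taken then showed no contact and neither had moved. One check picture at that point had the arm in the way, so I backed off and took it again.

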